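Set the jaw gap with the knurled wheel

ROBOT

A 6-joint arm with a two-finger parallel gripper is mounted at the origin on a cart in front of the work surface, level with it; the furniture and walls round the work are solid. World frame = base frame: x ahead of the robot, y to its left, z up, the work surface at z = 0. Lengths are in mm, angles in degrees, forces in N, time in s.
With the tool pointing down it reaches from about 325 to 900 mm from the base axis. Payload 3.5 kg.
Tool frame: the origin (TCP) lies between the finger pads; the fingertips stand ctrl.tip_extent ahead of it and the grasp point (between the pads) lies 6 mm ahead of it (ctrl.tip_extent is the distance from the TCP to the fingertips, in mm); z points along the fingers, y is the line along which they close (so a half turn about z gives the same grasp; the last joint's range is limited). The gripper opens to 85 mm and grips with 20 to 120 N. Pads are 22 mm wide; open, the fingers measure 114 mm over their backs; the gripper's body (76 mm by 85 mm) begins 54 mm behind the grasp point. The pads swing forward as they close: fully open they stand 13 mm farther back than shut.
Start: joints at [-81.039, 15.837, -1.513, 72.651, 0, 84.076], TCP at [160.542, -604.027, 256.313] pointing down, gripper open.
Joint ranges: [-178.77, 178.77], [-48.84, 107.48], [-61.69, 71.31], [-111.58, 123.2], [-90, 87.43], [-180, 180]. Speed limits (degrees/s): [147.25, 147.25, 180, 180, 180, 180].

INTERFACE

Orientations are given as a 3x3 rotation matrix whose columns are the frame's x, y, z axes.
In Python, from workcell import ctrl gives the robot as it stands.
- The arm moves only by the tool send_rows, never from a script. Its arguments are lists of equal length, an entry for each row: "delta_pos": the shift along the world's x, y, z scaled (see below), a list of three; "dr": the turn, a rotation vector about the world's x, y, z scaled (see below), a list of three; "hand": the opening, from 0 (shut) to 1 (fully open). In form: {"delta_pos": [[dx, dy, dz], ...], "dr": [[ax, ay, az], ...], "hand": [hand, ...]}. A call has 1 to 20 rows; each row shifts and turns the commanded pose from where the row before left it; what a row does not reach is not made up. The controller multiplies each number of a shift by 6 cm and each number of a turn by 10 degrees. A row lasts 1/8 s, in which the tool goes at most 62.5 mm and 10.7 degrees, less where a joint would pass 70% of its speed; a pose out of reach is approached as far as the arm can. A call with a number of a shift or a turn outside -1 to 1 is refused whole. A call with a gripper value outside its range is refused whole. The fingers move at their own pace and stop on an object; "grip_force" is the grip in N (left out, the last holds). Time passes only in rows, so rows that do not move let the fingers close. It gives the time, the measured TCP pose, the force, the opening and the grip force at its end, in the units of the state.
- ctrl.observe(): the state, without advancing time (a new reading comes with each control period).
- ctrl.grab_frame(name): name is "scene" or "top" or "wrist"; returns (picture, depth): 420x560x3 uint8, blue, green, red; 420x560 float32, mm along the optical axis (not along the pixel's ray), 0 where there is no reading.
- ctrl.camera_model(name): a dict with "fx", "fy", "cx", "cy" (pixels), "world_to_cam" (4x4, takes a point from world to camera coordinates); the wrist camera has in their place "mount" (4x4, takes a point from camera to tool coordinates, whose origin is the TCP and whose axes are the flange's). Camera axes: x right, y down, z forward; pixel columns grow to the right and rows downward; lengths in mm; the calibration is good to about 2 mm. A picture is of the moment at which its call begins: read the wrist's pose just before it. camera_model takes no time and is no camera call.
- ctrl.finish_job(): hands the job in; it is judged then, once.
The state is a dict: "time": time; "qpos": joint angles; "qd": joint speeds; "effort": joint torques, N m; "tcp_pos": TCP position; "ee_rot": TCP orientation; "force": force on the tool from outside, world axes, zero at the start; "moment": the same for the moment, N m; "finger_gap": opening from 0.0 (shut) to 1.0 (fully open); "gripper_force": force on a finger pad.
Only numpy, scipy, OpenCV 4.12 (cv2) and the standard library are available. Lean on these libraries where they do the work, as an engineer would, in place of code of your own. Each camera call takes 0.05 s, during which the arm holds its last target. There are 200 camera calls.

TASK

Roll the knurled wheel of the gap-setting fixture under a fingertip, pressing lightly on top of it and stroking towards the jaws as often as needed, until the face of the sliding jaw has closed up level with the gauge finger beside it (face within the thickness of the finger), then take the hand away. Move the jaw by the wheel alone: do not pinch the wheel, do not touch the sliding jaw, and leave the things lying around where they are.

Things in the scene. Friction and masses are not known exactly. Their poses are not given: they have to be found in the camera images.
- fixture: gap-setting fixture bolted to the bench: base 124 x 300 x 10 mm (x, y, z); on it, on rubber buffers, a cradle with knurled wheel (at y = -105 mm), sliding jaw on a rail and fixed jaw (face at y = 75 mm, top 68 mm above the bench). Wheel cheeks reach 94 mm up. Origin: centre of the underside; its y axis runs lengthwise from the wheel end to the fixed jaw
- wheel: knurled steel wheel, radius 35 mm, 28 mm wide, axle along the fixture's x, 78 mm above the bench; top rim open, 113 mm up. Origin: its centre; turns with it. Takes about 1 N at the rim, stays where left. Stroking its top to the fixture's +y closes the sliding jaw, the same way as the finger, 10 mm per 35 mm of rim (10 mm per rad); to -y opens it
- wheel_top (a point): the top of the wheel's rim, 35 mm above the axle's centre; it does not turn with the wheel but sinks with the cradle. Its axes are the fixture's
- cradle (a joint): how far the cushioned cradle (wheel and jaws with it) is pressed down, m: 0 free to 0.010 bottomed. Springs back: about 3 N to start, then 1 N per mm, so a fingertip held 4 to 6 mm below the free top of the wheel presses with 7 to 9 N and keeps touching through a straight level stroke of 40 mm
- jaw: sliding jaw, aluminium block with steel face, 46 x 46 x 36 mm, top 68 mm above the bench, on the rail. Origin: 50 mm below the middle of the top edge of its closing face. Travel 62 mm
- jaw_face (a point): middle of the top edge of the sliding jaw's closing (+y) face, 68 mm above the bench; axes are the fixture's
- gauge_mark (a point): end of the gauge finger beside the jaw, mid-thickness, top edge 68 mm above the bench; axes are the fixture's. The finger is a steel bar 8 mm thick (along y) on a rider fixed to the -x edge of the base, pointing to the jaw and clearing its side by 1 mm. Its place varies: 15 to 52 mm to +y of the jaw face at the start
- feeler_gauge: feeler gauge, folded flat steel blades, 22 x 95 x 10 mm, lying on the bench near the fixture (bystander). Origin: centre of underside
- spark_plug: spark plug, 74 mm long, 21 mm thick, lying on the bench behind the fixture (bystander). Origin: centre of underside
- grease_tin: round grease tin, 68 mm across, 69 mm tall, standing behind the fixture's jaw end (bystander). Origin: centre of underside
- bearing: ball bearing, 52 mm across, 15 mm tall, lying flat in front of the fixture (bystander). Origin: centre of underside

How it is judged:
By the outcome, as a careful person would: the job done as asked, in the order asked, and still so for the second after the job is handed in, with the robot touching nothing.
It also fails if it takes over 45 s, if anything falls off the work surface, if the arm or the gripper's body presses on something with over 40 N, if the wrist force passes 120 N, or if a joint passes its speed limit or range.

## Working session

There is one attempt and no reset: what is moved stays moved. The work goes in short steps, Python scripts to look and compute and a tool call to move; the robot and the scene stay as the last step left them, time stands still between calls to the robot, and variables do not carry over. Pictures are saved under pics/ and viewed, at most 10 in all, crops included, and the job is handed in when it is done.

Besides the shell and the picture viewer there is one more tool, called in YAML: its name, and indented under it one key for each argument. send_rows: Moves the arm, as the interface text tells. Its arguments: {"type":"object","properties":{"delta_pos":{"type":"array","items":{"type":"array","items":{"type":"number"}}},"dr":{"type":"array","items":{"type":"array","items":{"type":"number"}}},"hand":{"type":"array","items":{"type":"number"}},"grip_force":{"type":"number"}},"required":["delta_pos","dr","hand"]}

```bash
mkdir -p pics
python3 - <<'E'
from workcell import ctrl
import cv2,numpy as np
s=ctrl.observe();print(s, ctrl.tip_extent)
for n in("top","scene"):
    p,d=ctrl.grab_frame(n);cv2.imwrite(f"pics/{n}0.png",p);np.save(f"{n}0.npy",d)
    print(n,ctrl.camera_model(n))
E
```

```text
{'time': 0.0, 'qpos': array([-8.10394266e+01,  1.58785711e+01, -1.60007794e+00,  7.26516847e+01,
       -7.44236988e-04,  8.40765477e+01]), 'qd': array([ 0.08645081,  0.0236967 ,  0.00615085,  0.04202448, -0.0248876 ,
        0.13689142]), 'effort': array([-1.40020424e-03, -4.45504117e+01,  2.95206177e+01,  1.64311496e-02,
       -2.25744625e-04, -7.23241754e-06]), 'tcp_pos': array([ 160.41919063, -603.28713613,  255.13788735]), 'ee_rot': array([[ 9.66447768e-01,  2.56862953e-01, -3.67134333e-04],
       [ 2.56863119e-01, -9.66445186e-01,  2.24496710e-03],
       [ 2.21833669e-04, -2.26394671e-03, -9.99997413e-01]]), 'force': array([-0.56586497, -0.18357323,  0.07953211]), 'moment': array([ 0.01228194, -0.00121596, -0.01129979]), 'gripper_force': 0.0, 'finger_gap': 1.0026583365112787} 25.0
top {'fx': 398.4199046984326, 'fy': 398.4199046984326, 'cx': 274.8219461401101, 'cy': 200.4268501051802, 'world_to_cam': array([[ 1.18545815e-02, -9.99431026e-01, -3.15767967e-02,
         4.38371501e+01],
       [-9.96384097e-01, -9.14966132e-03, -8.44690188e-02,
         5.70068727e+02],
       [ 8.41320411e-02,  3.24639630e-02, -9.95925645e-01,
         9.06445337e+02],
       [ 0.00000000e+00,  0.00000000e+00,  0.00000000e+00,
         1.00000000e+00]])}
scene {'fx': 477.6152273229563, 'fy': 477.6152273229563, 'cx': 283.4084124083385, 'cy': 208.95790394232066, 'world_to_cam': array([[ 8.19349819e-01, -5.73140998e-01, -1.32389474e-02,
        -4.69509005e+02],
       [-4.06756218e-01, -5.64906253e-01, -7.17934749e-01,
         3.02402908e+02],
       [ 4.03999075e-01,  5.93624731e-01, -6.95984501e-01,
         6.70456638e+02],
       [ 0.00000000e+00,  0.00000000e+00,  0.00000000e+00,
         1.00000000e+00]])}
```

View pics/top0.png

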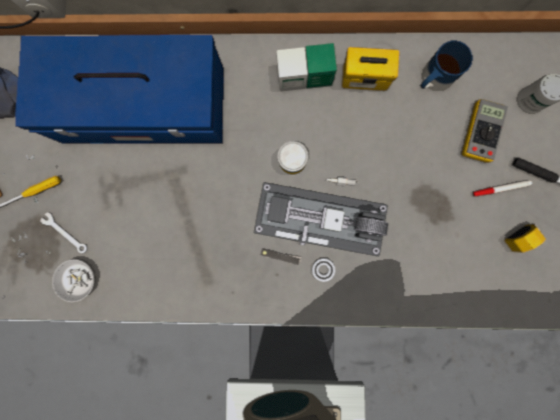

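View pics/scene0.png

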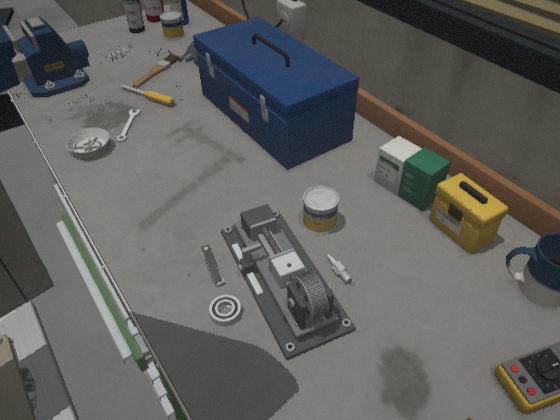

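The top view shows the fixture from about (262,208) to (383,232), with the wheel at about (370,226) on the right and the jaw at (334,219). The gauge finger is near (305,232). I'll enlarge that area.

Run:
```python
import cv2
p=cv2.imread("pics/top0.png")[172:262,245:395];cv2.imwrite("pics/c1.png",cv2.resize(p,None,fx=5.3333,fy=5.3333,interpolation=cv2.INTER_CUBIC))
p=cv2.imread("pics/scene0.png")[200:357,210:360];cv2.imwrite("pics/c2.png",cv2.resize(p,None,fx=3.8,fy=3.8,interpolation=cv2.INTER_CUBIC))
```

```text
(no output)
```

View pics/c1.png

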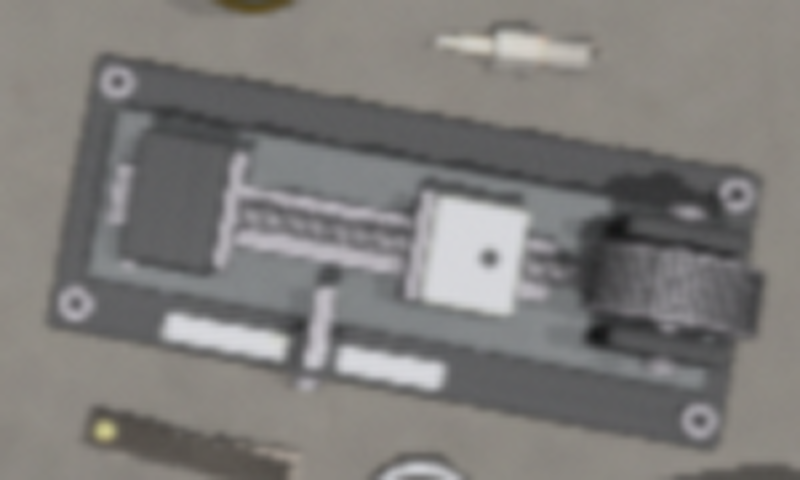

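View pics/c2.png

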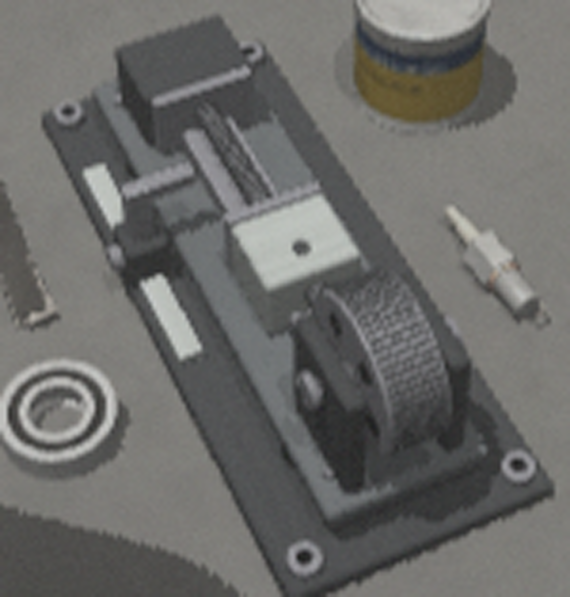

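The crop shows the base holes at (117,82), (737,193), (75,303) and (699,421). The jaw's face edge runs (424,188)–(406,298), and the gauge finger runs along (328,280)–(308,385).

```bash
cat > h.py <<'E'
import numpy as np
def px2w(m,u,v,z):
    W=m["world_to_cam"];R=W[:3,:3];t=W[:3,3]
    d=R.T@np.array([(u-m["cx"])/m["fx"],(v-m["cy"])/m["fy"],1]);c=-R.T@t
    return c+d*(z-c[2])/d[2]
E
python3 - <<'E'
from h import *
from workcell import ctrl
m=ctrl.camera_model("top")
f=lambda u,v,z:px2w(m,245+(u+.5)/5.3333-.5,172+(v+.5)/5.3333-.5,z)
H=[f(*p,10) for p in((117,82),(737,193),(75,303),(699,421))]
c=np.mean(H,0); y=(H[0]-H[1]+H[2]-H[3]);y[2]=0;y/=np.linalg.norm(y);x=np.array([y[1],-y[0],0])
print("holes",H,c,"y",y,"x",x)
loc=lambda p:np.round([(p-c)@x,(p-c)@y],1)
for n,p in dict(h0=(117,82,10),h1=(737,193,10),h2=(75,303,10),h3=(699,421,10),face1=(424,188,68),face2=(406,298,68),fin1=(328,280,68),fin2=(308,385,68),fix1=(240,150,68),fix2=(222,265,68)).items(): print(n,loc(f(*p)))
W=c-105*y;W[2]=113;print("wheeltop",W)
d=np.load("top0.npy")
# wheel points from depth
R=m["world_to_cam"][:3,:3];t=m["world_to_cam"][:3,3]
v,u=np.mgrid[205:245,345:395];z=d[205:245,345:395]
P=np.stack([(u-m["cx"])/m["fx"]*z,(v-m["cy"])/m["fy"]*z,z],-1).reshape(-1,3)
P=(P-t)@R;hi=P[P[:,2]>104];print(len(hi),hi.mean(0),loc(hi.mean(0)),P[:,2].max())
E
```

```text
holes [array([602.83141245,  70.46536501,  10.        ]), array([ 555.80880984, -203.80538853,   10.        ]), array([504.10802881,  87.75801408,  10.        ]), array([ 455.77307551, -186.24550498,   10.        ])] [529.63033165 -57.9568786   10.        ] y [0.17135078 0.98521008 0.        ] x [ 0.98521008 -0.17135078  0.        ]
h0 [ 50.1 139.1]
h1 [  50.8 -139.2]
h2 [-50.1 139.2]
h3 [ -50.8 -139. ]
face1 [23.2  0.9]
face2 [-23.1   0.3]
fin1 [-21.6  33.3]
fin2 [-65.8  33.8]
fix1 [25. 79.]
fix2 [-23.5  77.7]
wheeltop [ 511.63849949 -161.40393741  113.        ]
324 [ 510.45878739 -152.38550249  142.20857758] [ -2.7 -96.3] 952.2895401822017
```

send_rows:
  delta_pos:
    - [0.414, 0.502, -0.09]
    - [0.414, 0.502, -0.09]
    - [0.414, 0.502, -0.09]
    - [0.414, 0.502, -0.09]
    - [0.414, 0.502, -0.09]
    - [0.414, 0.502, -0.09]
    - [0.414, 0.502, -0.09]
    - [0.414, 0.502, -0.09]
    - [0.414, 0.502, -0.09]
    - [0.414, 0.502, -0.09]
    - [0.414, 0.502, -0.09]
    - [0.414, 0.502, -0.09]
    - [0.414, 0.502, -0.09]
    - [0.414, 0.502, -0.09]
    - [0, 0, 0]
    - [0, 0, 0]
    - [0, 0, 0]
  dr:
    - [0, 0, -0.177]
    - [0, 0, -0.177]
    - [0, 0, -0.177]
    - [0, 0, -0.177]
    - [0, 0, -0.177]
    - [0, 0, -0.177]
    - [0, 0, -0.177]
    - [0, 0, -0.177]
    - [0, 0, -0.177]
    - [0, 0, -0.177]
    - [0, 0, -0.177]
    - [0, 0, -0.177]
    - [0, 0, -0.177]
    - [0, 0, -0.177]
    - [0, 0, 0]
    - [0, 0, 0]
    - [0, 0, 0]
  hand: [0, 0, 0, 0, 0, 0, 0, 0, 0, 0, 0, 0, 0, 0, 0, 0, 0]

```text
time: 2.22
tcp_pos: [507.7, -183.1, 180.7]
ee_rot: [[0.985, -0.173, -0.0], [-0.173, -0.985, -0.0], [-0.0, 0.0, -1.0]]
force: [-0.5, -0.6, -0.5]
finger_gap: -0.002
gripper_force: 0.0
```

Run:
```python
from workcell import ctrl
import cv2,numpy as np
print(ctrl.tip_extent)
p,d=ctrl.grab_frame("wrist");print(ctrl.camera_model("wrist"))
q,_=ctrl.grab_frame("scene");q=cv2.resize(q[160:370,210:390],(360,420),interpolation=cv2.INTER_CUBIC)
cv2.imwrite("pics/w1.png",cv2.resize(np.hstack([p,q]),(800,365)))
```

```text
25.0
{'fx': 291.18811478708295, 'fy': 291.18811478708295, 'cx': 278.2563859238838, 'cy': 211.1790775740827, 'mount': array([[ 1.09530588e-03, -9.66319117e-01, -2.57344448e-01,
         6.61180094e+01],
       [ 9.99999388e-01,  1.01907266e-03,  4.29602507e-04,
         9.93637254e-01],
       [-1.52880424e-04, -2.57344762e-01,  9.66319642e-01,
        -1.16284058e+02],
       [ 0.00000000e+00,  0.00000000e+00,  0.00000000e+00,
         1.00000000e+00]])}
```

View pics/w1.png

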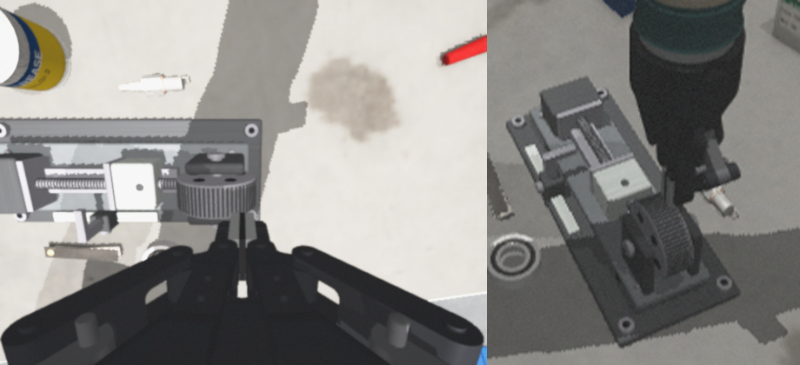

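The wrist view shows the wheel band at about (177–257, 178–220), with the closed fingertips in front of it at (240,225). I'll check the wheel's position using the wrist depth.

Run:
```python
from workcell import ctrl
import numpy as np
m=ctrl.camera_model("wrist");s=ctrl.observe();p,z=ctrl.grab_frame("wrist")
v,u=np.mgrid[190:256,190:310];z=z[190:256,190:310];k=z>0
P=np.stack([(u-m["cx"])/m["fx"]*z,(v-m["cy"])/m["fy"]*z,z],-1)[k]
M=m["mount"];P=(P@M[:3,:3].T+M[:3,3])@s["ee_rot"].T+s["tcp_pos"]
c=np.array([529.63,-57.96,0]);y=np.array([.17135,.98521,0]);x=np.array([y[1],-y[0],0])
L=np.c_[(P-c)@x,(P-c)@y,P[:,2]]
for lo,hi in((85,95),(95,105),(105,110),(110,114),(114,118)):
    q=L[(L[:,2]>lo)&(L[:,2]<hi)&(abs(L[:,0])<25)&(L[:,1]<-60)]
    if len(q)>5:print(lo,len(q),np.percentile(q,[3,50,97],axis=0).round(1).tolist())
print("tcp",(s["tcp_pos"]-c)@x,(s["tcp_pos"]-c)@y)
```

```text
85 1198 [[-22.3, -138.6, 86.4], [14.9, -106.3, 92.2], [24.4, -73.5, 94.5]]
95 1076 [[-10.3, -134.5, 95.4], [6.8, -111.7, 101.0], [15.3, -76.0, 104.7]]
105 1133 [[-11.2, -126.0, 105.2], [3.5, -108.4, 108.1], [14.9, -85.4, 109.9]]
110 1160 [[-11.1, -116.5, 110.1], [1.7, -105.6, 111.1], [13.9, -94.5, 112.7]]
tcp -0.007991940372488045 -127.0953932861238
```

send_rows:
  delta_pos:
    - [0, 0, -0.25]
    - [0, 0, -0.25]
    - [0, 0, -0.15]
    - [0, 0, -0.05]
    - [0, 0, -0.05]
    - [0, 0, -0.04]
    - [0, 0, 0]
    - [0, 0, 0]
  dr:
    - [0, 0, 0]
    - [0, 0, 0]
    - [0, 0, 0]
    - [0, 0, 0]
    - [0, 0, 0]
    - [0, 0, 0]
    - [0, 0, 0]
    - [0, 0, 0]
  hand: [0, 0, 0, 0, 0, 0, 0, 0]

```text
time: 3.38
tcp_pos: [508.6, -182.7, 133.9]
ee_rot: [[0.985, -0.172, 0.001], [-0.172, -0.985, -0.001], [0.001, 0.001, -1.0]]
force: [-0.9, -0.7, 2.8]
finger_gap: -0.003
gripper_force: 1.4
```

send_rows:
  delta_pos:
    - [0, 0, -0.03]
    - [0, 0, 0]
    - [0.015, 0.0862, 0]
    - [0.015, 0.0862, 0]
    - [0.015, 0.0862, 0]
    - [0.015, 0.0862, 0]
    - [0, 0, 0]
  dr:
    - [0, 0, 0]
    - [0, 0, 0]
    - [0, 0, 0]
    - [0, 0, 0]
    - [0, 0, 0]
    - [0, 0, 0]
    - [0, 0, 0]
  hand: [0, 0, 0, 0, 0, 0, 0]

```text
time: 4.25
tcp_pos: [512.4, -161.0, 132.5]
ee_rot: [[0.985, -0.171, 0.001], [-0.171, -0.985, 0.001], [0.001, -0.001, -1.0]]
force: [-1.2, 1.7, 8.1]
finger_gap: 0.001
gripper_force: 4.2
```

send_rows:
  delta_pos:
    - [0.015, 0.0862, 0]
    - [0.015, 0.0862, 0]
    - [0.015, 0.0862, 0]
    - [0.013, 0.07, 0]
    - [0, 0, 0]
    - [0, 0, 0.15]
    - [0, 0, 0.15]
    - [0, 0, 0]
  dr:
    - [0, 0, 0]
    - [0, 0, 0]
    - [0, 0, 0]
    - [0, 0, 0]
    - [0, 0, 0]
    - [0, 0, 0]
    - [0, 0, 0]
    - [0, 0, 0]
  hand: [0, 0, 0, 0, 0, 0, 0, 0]

```text
time: 5.25
tcp_pos: [515.9, -142.2, 150.4]
ee_rot: [[0.985, -0.172, 0.001], [-0.172, -0.985, -0.001], [0.002, 0.0, -1.0]]
force: [-0.4, 0.0, -1.0]
finger_gap: -0.0
gripper_force: 0.0
```

Run:
```python
from workcell import ctrl
import cv2
print(ctrl.observe()["tcp_pos"])
p,d=ctrl.grab_frame("wrist");q,_=ctrl.grab_frame("top")
import numpy as np
a=cv2.resize(p[120:310,0:310],(800,490),interpolation=cv2.INTER_CUBIC)
cv2.imwrite("pics/w2.png",a);cv2.imwrite("pics/t2.png",q)
```

```text
[ 515.94129261 -142.22850482  150.35332556]
```

View pics/w2.png

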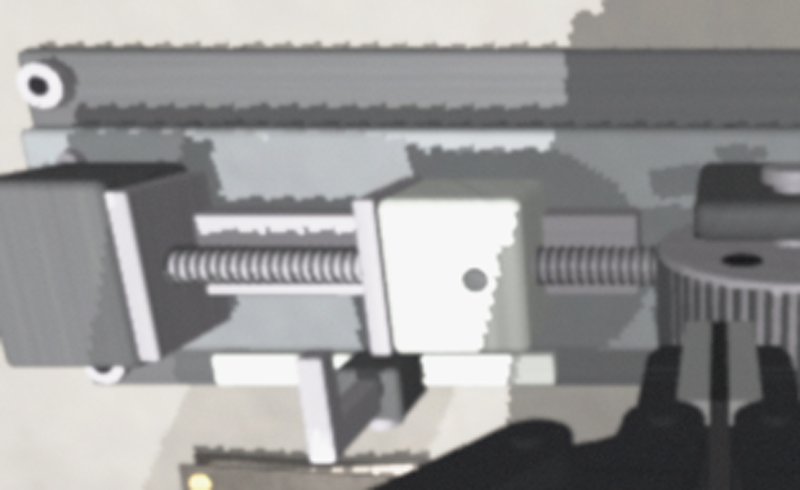

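The wrist crop shows the jaw's closing edge at (356,200)–(372,353), the top of the gauge finger at columns 300–333 and row 357, and the fixed jaw face at (130,192)–(160,358).

```bash
cat >> h.py <<'E'
c0=np.array([529.63,-57.96,0]);Y=np.array([.17135,.98521,0]);X=np.array([Y[1],-Y[0],0])
def wloc(m,s,u,v,z):
    T=np.eye(4);T[:3,:3]=s["ee_rot"];T[:3,3]=s["tcp_pos"]
    P=px2w(dict(m,world_to_cam=np.linalg.inv(T@m["mount"])),u,v,z)-c0
    return np.round([P@X,P@Y],1)
E
python3 - <<'E'
from h import *
from workcell import ctrl
m=ctrl.camera_model("wrist");s=ctrl.observe();k=800/310
for n,(u,v) in dict(f1=(356,200),f2=(372,353),gl=(300,357),gr=(333,357),glb=(310,462),grb=(335,460),x1=(130,192),x2=(160,358)).items():
    print(n,wloc(m,s,u/k,120+v/k,68))
E
```

```text
f1 [23.5 11.1]
f2 [-20.9  12. ]
gl [-22.2  32.6]
gr [-22.2  23.2]
glb [-55.8  34.5]
grb [-55.1  27. ]
x1 [25.7 71.4]
x2 [-22.5  72.5]
```

send_rows:
  delta_pos:
    - [-0.04, -0.23, 0]
    - [-0.04, -0.23, 0]
    - [-0.04, -0.225, 0]
    - [0, 0, 0]
    - [0, 0, -0.15]
    - [0, 0, -0.1]
    - [0, 0, -0.05]
    - [0, 0, 0]
    - [0.015, 0.0862, 0]
    - [0.015, 0.0862, 0]
    - [0.015, 0.0862, 0]
    - [0.015, 0.0862, 0]
    - [0.015, 0.0862, 0]
    - [0.015, 0.0862, 0]
    - [0.015, 0.0862, 0]
    - [0.015, 0.0862, 0]
    - [0, 0, 0]
    - [0, 0, 0.15]
    - [0, 0, 0.15]
    - [0, 0, 0]
  dr:
    - [0, 0, 0]
    - [0, 0, 0]
    - [0, 0, 0]
    - [0, 0, 0]
    - [0, 0, 0]
    - [0, 0, 0]
    - [0, 0, 0]
    - [0, 0, 0]
    - [0, 0, 0]
    - [0, 0, 0]
    - [0, 0, 0]
    - [0, 0, 0]
    - [0, 0, 0]
    - [0, 0, 0]
    - [0, 0, 0]
    - [0, 0, 0]
    - [0, 0, 0]
    - [0, 0, 0]
    - [0, 0, 0]
    - [0, 0, 0]
  hand: [0, 0, 0, 0, 0, 0, 0, 0, 0, 0, 0, 0, 0, 0, 0, 0, 0, 0, 0, 0]

```text
time: 7.85
tcp_pos: [516.3, -142.1, 150.6]
ee_rot: [[0.985, -0.172, 0.002], [-0.172, -0.985, -0.001], [0.002, 0.0, -1.0]]
force: [0.0, 0.1, -0.2]
finger_gap: 0.002
gripper_force: 0.0
```

Run:
```python
from workcell import ctrl
import cv2
print(ctrl.observe()["tcp_pos"])
p,d=ctrl.grab_frame("wrist")
cv2.imwrite("pics/w3.png",cv2.resize(p[160:310,10:220],(800,571),interpolation=cv2.INTER_CUBIC))
```

```text
[ 516.28593088 -142.06171238  150.62806062]
```

View pics/w3.png

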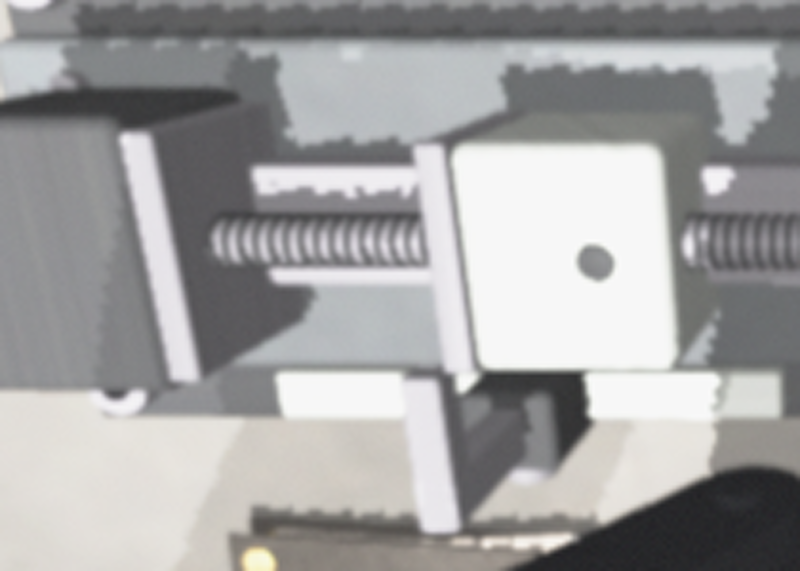

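The jaw edge now reaches (447,372). The gauge finger's mid-line at that row is about column 425, at roughly 5 px/mm, so about 4.5 mm remains. I'll make a short 17 mm stroke.

send_rows:
  delta_pos:
    - [-0.04, -0.234, 0]
    - [-0.041, -0.234, 0]
    - [0, 0, 0]
    - [0, 0, -0.15]
    - [0, 0, -0.1]
    - [0, 0, -0.05]
    - [0, 0, 0]
    - [0.016, 0.093, 0]
    - [0.016, 0.093, 0]
    - [0.016, 0.093, 0]
    - [0, 0, 0]
    - [0, 0, 0.15]
    - [0, 0, 0.15]
    - [0.034, 0.194, 0]
    - [0, 0, 0]
    - [0, 0, 0]
  dr:
    - [0, 0, 0]
    - [0, 0, 0]
    - [0, 0, 0]
    - [0, 0, 0]
    - [0, 0, 0]
    - [0, 0, 0]
    - [0, 0, 0]
    - [0, 0, 0]
    - [0, 0, 0]
    - [0, 0, 0]
    - [0, 0, 0]
    - [0, 0, 0]
    - [0, 0, 0]
    - [0, 0, 0]
    - [0, 0, 0]
    - [0, 0, 0]
  hand: [0, 0, 0, 0, 0, 0, 0, 0, 0, 0, 0, 0, 0, 0, 0, 0]

```text
time: 9.9
tcp_pos: [515.1, -141.0, 149.0]
ee_rot: [[0.985, -0.171, -0.001], [-0.171, -0.985, 0.0], [-0.001, -0.0, -1.0]]
force: [0.5, 0.2, 0.0]
finger_gap: 0.002
gripper_force: 0.0
```

Run:
```python
from workcell import ctrl
import cv2
print(ctrl.observe()["tcp_pos"])
p,d=ctrl.grab_frame("wrist")
cv2.imwrite("pics/w4.png",cv2.resize(p[190:310,60:228],(800,571),interpolation=cv2.INTER_CUBIC))
```

```text
[ 515.05876362 -140.956914    148.99626386]
```

View pics/w4.png

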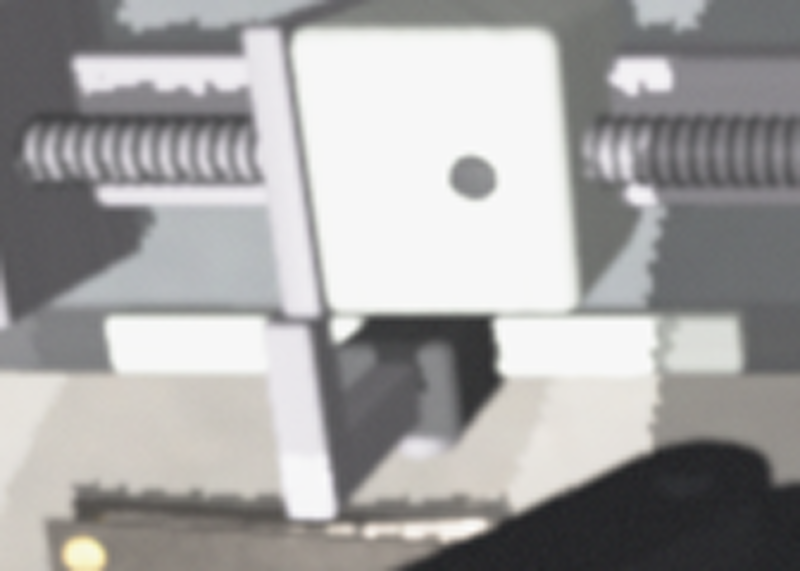

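The jaw's closing edge ends at (287,316). The gauge finger's top spans columns 266–318 at row 320, so the face is level with mid-thickness to about 1 mm. I'll take the hand away.

send_rows:
  delta_pos:
    - [0, 0, 0.4]
    - [0, 0, 0.6]
    - [0, 0, 0.5]
    - [0, 0, 0.3]
    - [0, 0, 0]
    - [0, 0, 0]
  dr:
    - [0, 0, 0]
    - [0, 0, 0]
    - [0, 0, 0]
    - [0, 0, 0]
    - [0, 0, 0]
    - [0, 0, 0]
  hand: [0, 0, 0, 0, 0, 0]

```text
time: 10.7
tcp_pos: [514.7, -141.1, 256.1]
ee_rot: [[0.985, -0.172, -0.002], [-0.172, -0.985, 0.001], [-0.002, -0.0, -1.0]]
force: [-0.2, 0.5, 0.1]
finger_gap: 0.001
gripper_force: 0.0
```

```bash
python3 -c "
from workcell import ctrl
print(ctrl.observe()['tcp_pos'],ctrl.finish_job())"
```

```text
the job is handed in; nothing more can be done
[ 514.67869618 -141.12349276  256.10681649] None
```

I rolled the wheel with three light strokes until the sliding jaw's face was level with the gauge finger, within about 1 mm of its mid-thickness by the last wrist picture. I then lifted the hand clear and handed the job in at about 10.7 s.

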